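Latch the specimen chamber shut

ROBOT

A 6-joint arm with a two-finger parallel gripper is mounted at the origin on the work surface. World frame = base frame: x ahead of the robot, y to its left, z up, the work surface at z = 0. Lengths are in mm, angles in rad, forces in N, time in s.
With the tool pointing down it reaches from about 350 to 875 mm from the base axis. Payload 4.2 kg.
Tool frame: the origin (TCP) lies at the very end of the fingers, on their centre line; the grasp point (between the pads) lies 19 mm behind it; z points along the fingers, y is the line along which they close (so a half turn about z gives the same grasp; the last joint's range is limited). The gripper opens to 85 mm and grips with 20 to 120 N. Pads are 22 mm wide; open, the fingers measure 114 mm over their backs; the gripper's body (76 mm by 85 mm) begins 54 mm behind the grasp point. The pads swing forward as they close: fully open they stand 13 mm farther back than shut.
Start: joints at [-1.053, 0.385, 0.008, 0, -1.194, -0.259], TCP at [159.967, -604.16, 231.312] pointing down, gripper open.
Joint ranges: [-3.14, 3.14], [-1.21, 2.06], [-1.07, 1.41], [-3.16, 2.05], [-2.99, -0.16], [-3.1, 3.1]. Speed limits (rad/s): [2.79, 2.79, 3.14, 3.14, 3.14, 3.14].

INTERFACE

Orientations are given as a unit quaternion [x, y, z, w].
In Python, from bench import arm, optics gives the robot as it stands. The module is installed in compiled form; this text tells all that it offers.
- The arm moves only by the tool step_arm, never from a script. Its argument "motion" is a list of rows, each an object with "dr": the turn, a rotation vector about the tool's x, y, z in units of 8 degrees (1.0 is 8 degrees), a list of three; "slide": the shift along the tool's x, y, z in mm, a list of three; "jaw": the finger opening in mm, from 0 to 85.4. A call has exactly 8 rows; each row is the pose to reach, as a shift and turn from the pose commanded when the call began, along the tool's axes at that moment; what a row does not reach only later rows make up. A row lasts 1/8 s, in which the tool goes at most 62.5 mm and 10.7 degrees, less where a joint would pass 70% of its speed; a pose out of reach is approached as far as the arm can. A call with a gripper value outside its range is refused whole. The fingers move at their own pace and stop on an object; the grip force is fixed at half the most. Time passes only in rows, so rows that repeat a pose let the fingers close, or fill a call up. It gives the time, the measured TCP pose, the force, the opening and the grip force at its end, in the units of the state.
- arm.read_state(): the state, without advancing time (a new reading comes with each control period).
- optics.get_image(name): name is "scene" or "top" or "wrist"; returns the picture (480x640x3 uint8, blue, green, red); there is no depth.
- optics.camera_info(name): a dict with "camera_matrix" (3x3 intrinsics, pixels), "k1" (the pictures are not rectified: a ray, as slopes to the right and down, at radius r is drawn at 1 + k1 r^2 times it, then the intrinsics apply), "view" (4x4, takes a point from world to camera coordinates); the wrist camera has in their place "T_tool_cam" (4x4, takes a point from camera to tool coordinates, whose origin is the TCP and whose axes are the flange's). Camera axes: x right, y up, looking along -z (the intrinsics and any distortion apply to the point x, -y, -z); pixel columns grow to the right and rows downward; lengths in mm; the calibration is good to about 2 mm. A picture is of the moment at which its call begins: read the wrist's pose just before it. camera_info takes no time and is no camera call.
- arm.job_done(): hands the job in; it is judged then, once.
The state is a dict: "clock": time; "joints": joint angles; "joint_vel": joint speeds; "joint_efforts": joint torques, N m; "position": TCP position; "ee_rot": TCP orientation; "contact_force": force on the tool from outside, world axes, zero at the start; "wrist_torque": the same for the moment, N m; "gripper_width": finger opening in mm; "grasp_force": force on a finger pad.
Only numpy, scipy, OpenCV 4.12 (cv2) and the standard library are available. Lean on these libraries where they do the work, as an engineer would, in place of code of your own. Each camera call takes 0.05 s, during which the arm holds its last target. There are 200 camera calls.

TASK

The door of the small specimen chamber stands ajar on its springs. Hook the latch's wire loop over the keeper on top of the door so that its cross bar drops into the keeper's slot, then swing the lever over, past centre, and press it home on its rubber stop for a moment with a firm push of about 10 N, so that the door stays clamped. Feel for the slot rather than forcing the bar onto the keeper, never press the stop with 20 N or more, and leave the other things on the bench where they are.

Things in the scene. Friction and masses are not known exactly. Their poses are not given: they have to be found in the camera images.
- chamber: Fixed aluminium specimen chamber, 130 x 200 x 90 mm (its own x, y, z), amber window on its -x side. Origin: centre of its underside. The draw latch on its top works in the plane of the chamber's y and z: the keeper is towards +y, the closed lever points to -y, every pivot runs along x.
- pivot (a point): The lever's pivot, at x = y = 0 of the chamber, 24 mm above its top. The lever is a flat bar 24 mm wide along x, 6 mm thick, reaching 95 mm from here. The pivot is stiff (0.035 N m): the lever stays where it is left, and is dragged along when the loop is pulled about.
- lever (a joint): Opening angle of the lever, rad: 0 = level, pointing to the chamber's -y; 1.57 = upright; more = leaning towards the keeper (starts at 1.85 to 2.1, range -0.2 to 2.6). Dead centre is near +0.06; closed it rests on its stop between -0.11 and -0.03. With the loop hooked and taut, pushing it over takes 2 to 10 N near its end; past centre it drops on to the stop by itself.
- lever_tip (a point): Point half-way through the lever's thickness, 80 mm from the pivot (15 mm short of its free end), in the middle of its red sleeve (30 mm long).
- bail: The latch's steel wire loop: two legs 44 mm apart, joined by a cross bar. Origin: its pin on the lever, 14 mm from the lever's pivot towards the lever's free end. Its y runs along the legs to the bar, its z along the yellow tab. It turns about x on the pin with some friction: left to itself it stays up while steeper than about 45 degrees (as at the start) and falls when lower. 20 g.
- bail_bar (a point): Middle of the loop's cross bar, 125 mm from the loop's pin. The bar is round, 5 mm thick, 46 mm long along the chamber's x.
- bail_tab (a point): Grip point on the loop's yellow tab, 30 mm from the bar's axis. The tab stands square on the loop from the bar's middle, 42 mm tall, 5 mm thick, 14 mm wide along the chamber's x: grip it across this width, so that it can turn between the fingers.
- door: Blue sprung end door with the keeper on top, 130 x 30 x 90 mm, axes as the chamber's. Origin: centre of its underside. It slides only along the chamber's y; springs (6 N/mm) hold it 17 mm off the chamber and the latch draws it in by about 3 to 15 mm.
- slot (a point): Nominal centre of the keeper slot's floor, 14 mm above the door's top; axes as the door's. The slot runs along x (30 mm) and is 7.5 mm wide along y, between a red lip (chamber side, 8 mm thick) and a rear wall (12 mm thick), both 9 mm high. The true slot lies up to 6 mm to either side along y (screw-adjusted, not measured). Bar axis above this point: 2.5 mm in the slot, 11.5 mm on the lip or wall.
- stop: Foot of the lever's stop, on the chamber's top 75 mm from the pivot towards -y. Origin: on the chamber's top. The screw in it ends in a rubber pad (14 N/mm) on which the closed lever rests; with the lever just touching it is at -0.07 rad, but the screw is set up to 2.5 mm higher or lower, which is not measured.
- screwdriver: Bystander: screwdriver with a green handle, lying in front of the chamber.
- jar: Bystander: jar 52 mm across, 70 mm tall.
- can: Bystander: aluminium can 60 mm across, 90 mm tall.
- tape: Bystander: yellow tape core, 90 mm across, 24 mm tall.
- mouse: Bystander: black computer mouse, 60 x 100 x 24 mm.
- standoff: Bystander: brass standoff 18 mm across, 22 mm tall, standing on the chamber's top beside the latch.
- tile: Bystander: white ceramic specimen tile 80 x 80 x 12 mm, beyond the door.

How it is judged (in metres and radians):
On the way, in this order (a step that is already met when the one before it is completed fails the run):
1. the loop's bar lies down in the keeper's slot while the lever is still up (value of joint lever above 0.5 rad and z of bail_bar in the frame of slot between -0.002 and 0.006 m and y of bail_bar in the frame of slot between -0.008 and 0.008 m), for 0.2 s.
2. the lever is past centre with the loop under load, and is pressed on its stop with more than 5 N (value of joint lever below 0.005 rad and contact force between bail and door above 10 N and z of bail_bar in the frame of slot below 0.006 m and y of bail_bar in the frame of slot between -0.009 and 0.005 m and contact force between stop and anything else above 5 N), for 0.15 s.
At the end, for the whole second after the job is handed in: The lever is past centre (angle below 0.005 rad) and at rest, and the loop's bar lies in the keeper's slot (less than 6 mm above its floor, between 9 mm short and 5 mm beyond its nominal centre), pulling on the door with more than 10 N (value of joint lever below 0.005 rad and contact force between bail and door above 10 N and z of bail_bar in the frame of slot below 0.006 m and y of bail_bar in the frame of slot between -0.009 and 0.005 m and velocity of joint lever between -0.05 and 0.05 rad/s); the robot touches nothing.
It fails at once if the bar is forced with more than 15 N against the top of the keeper's lip or wall (z of bail_bar in the frame of slot above 0.0085 m and contact force between bail and door above 15 N).
It fails at once if the stop is pressed with more than 20 N (contact force between stop and anything else above 20 N).
It fails at once if a bystander is moved by more than 20 mm (distance of any of screwdriver, jar, can, tape, mouse, standoff, tile from where it was at the start of the episode above 0.02 m).
It also fails if it takes over 72 s, if anything falls off the work surface, if the arm or the gripper's body presses on something with over 40 N, if the wrist force passes 120 N, or if a joint passes its speed limit or range.

## Working session

There is one attempt and no reset: what is moved stays moved. The work goes in short steps, Python scripts to look and compute and a tool call to move; the robot and the scene stay as the last step left them, time stands still between calls to the robot, and variables do not carry over. Pictures are saved under pics/ and viewed, at most 13 in all, crops included, and the job is handed in when it is done.

Besides the shell and the picture viewer there is one more tool, called after "Request:" as name(argument=value, ...), one argument or row to a line, values as JSON. step_arm: Moves the arm, as the interface text tells. Its arguments: {"type":"object","properties":{"motion":{"type":"array","items":{"type":"object","properties":{"dr":{"type":"array","items":{"type":"number"}},"slide":{"type":"array","items":{"type":"number"}},"jaw":{"type":"number"}}}}},"required":["motion"]}

```bash
mkdir -p pics
cat > h.py <<'E'
import numpy as np, cv2
from scipy.spatial.transform import Rotation as R
from bench import arm, optics
def ray(name,uv,st=None):
    c=optics.camera_info(name); K=np.array(c["camera_matrix"],float); k1=c["k1"]
    d=np.linalg.solve(K,[uv[0],uv[1],1.]); s=d[:2].copy()
    for _ in range(20): s=d[:2]/(1+k1*(s@s))
    v=np.array([s[0],-s[1],-1.])
    if name=="wrist":
        T=np.array(c["T_tool_cam"]); Q=R.from_quat(st["ee_rot"]).as_matrix()
        return Q@T[:3,3]+np.array(st["position"]), Q@T[:3,:3]@v
    V=np.array(c["view"]); return -V[:3,:3].T@V[:3,3], V[:3,:3].T@v
def proj(name,p,st=None):
    c=optics.camera_info(name); K=np.array(c["camera_matrix"],float)
    if name=="wrist":
        T=np.array(c["T_tool_cam"]); Q=R.from_quat(st["ee_rot"]).as_matrix()
        q=Q.T@(np.array(p)-st["position"]); q=T[:3,:3].T@(q-T[:3,3])
    else:
        V=np.array(c["view"]); q=V[:3,:3]@p+V[:3,3]
    s=np.array([q[0],-q[1]])/-q[2]; s=s*(1+c["k1"]*(s@s)); return (K@[*s,1])[:2]
def onz(name,uv,z,st=None):
    o,d=ray(name,uv,st); return o+d*(z-o[2])/d[2]
def tri(rays):
    A=0;b=0
    for o,d in rays:
        d=d/np.linalg.norm(d); P=np.eye(3)-np.outer(d,d); A=A+P; b=b+P@o
    x=np.linalg.solve(A,b); return x,[np.linalg.norm(np.cross(x-o,d/np.linalg.norm(d))) for o,d in rays]
E
python3 - <<'E'
from h import *
for n in("scene","top"):
    cv2.imwrite(f"pics/{n}0.png",optics.get_image(n)); print(n,np.round(ray(n,(320,240)),3))
print(arm.read_state()); print(optics.camera_info("wrist"))
E
```

```text
scene [[ 9.19458e+02  4.75356e+02  6.18032e+02]
 [-4.70000e-01 -5.62000e-01 -6.81000e-01]]
top [[ 4.17299e+02  2.88280e+01  8.71540e+02]
 [ 1.98000e-01 -1.80000e-02 -9.80000e-01]]
{'clock': 0.1, 'joints': array([-1.05340657e+00,  3.85477413e-01,  6.77002756e-03, -4.49585071e-04,
       -1.19403072e+00, -2.58622338e-01]), 'joint_vel': array([ 1.18148096e-03, -1.99104687e-04,  2.00782741e-03,  9.78019584e-04,
        4.54582573e-05,  9.23094854e-04]), 'joint_efforts': array([ 1.15681320e-03, -3.93320775e+01,  1.88931030e+01,  4.19784531e+00,
       -2.55870647e-03,  1.07725813e-05]), 'position': array([ 159.82749001, -603.67109974,  230.33313217]), 'ee_rot': array([-1.28940749e-01,  9.91651802e-01,  9.77772900e-04, -1.73916950e-04]), 'contact_force': array([-0.16831448, -0.53210007, -0.65130319]), 'wrist_torque': array([-0.01610347,  0.034877  ,  0.00065145]), 'grasp_force': 0.0, 'gripper_width': 85.75432722257922}
{'camera_matrix': array([[365.48560496,   0.        , 315.04022502],
       [  0.        , 365.48560496, 234.37345104],
       [  0.        ,   0.        ,   1.        ]]), 'k1': -0.043462434414860085, 'T_tool_cam': array([[ 7.66319414e-04,  9.49373991e-01,  3.14147159e-01,
         8.14542849e+01],
       [ 9.99999704e-01, -7.07927460e-04, -2.99959006e-04,
        -2.08728478e-01],
       [-6.23798781e-05,  3.14147296e-01, -9.49374253e-01,
        -1.42927727e+02],
       [ 0.00000000e+00,  0.00000000e+00,  0.00000000e+00,
         1.00000000e+00]])}
```

View pics/scene0.png

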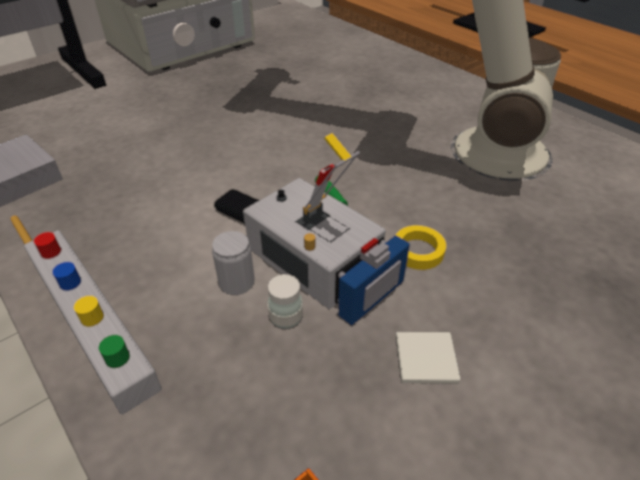

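View pics/top0.png

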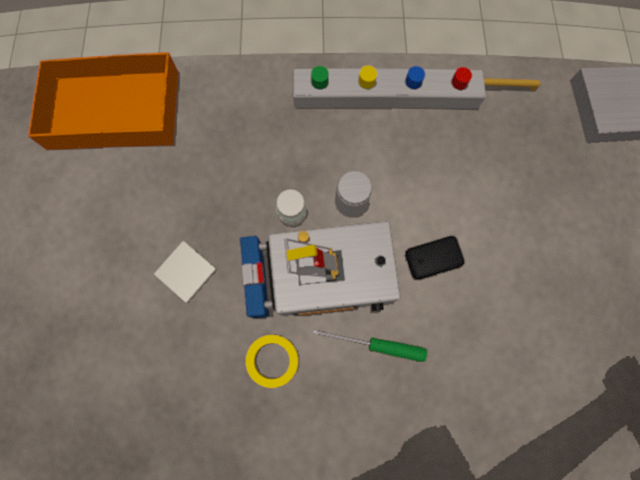

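The scene picture shows the chamber with the blue door and keeper at about (375,250), the lever and loop up at (320,190), and the yellow tab at (337,147). In the top view the door is at (255,275), the stop at (380,261) and the tab at (300,252). I'll enlarge both.

Run:
```python
from h import *
a=cv2.imread("pics/top0.png")[215:325,232:412]; b=cv2.imread("pics/scene0.png")[125:325,235:415]
cv2.imwrite("pics/top0c.png",cv2.resize(a,None,fx=4.4,fy=4.4,interpolation=cv2.INTER_CUBIC))
cv2.imwrite("pics/scene0c.png",cv2.resize(b,None,fx=3,fy=3,interpolation=cv2.INTER_CUBIC))
for uv in((269,234),(389,224),(398,300),(276,308)): print(onz("top",uv,90))
```

```text
[585.82055878  97.39113511  90.        ]
[600.48273046 -98.32444045  90.        ]
[ 476.42420889 -107.95905765   90.        ]
[466.15800701  85.76089122  90.        ]
```

View pics/top0c.png

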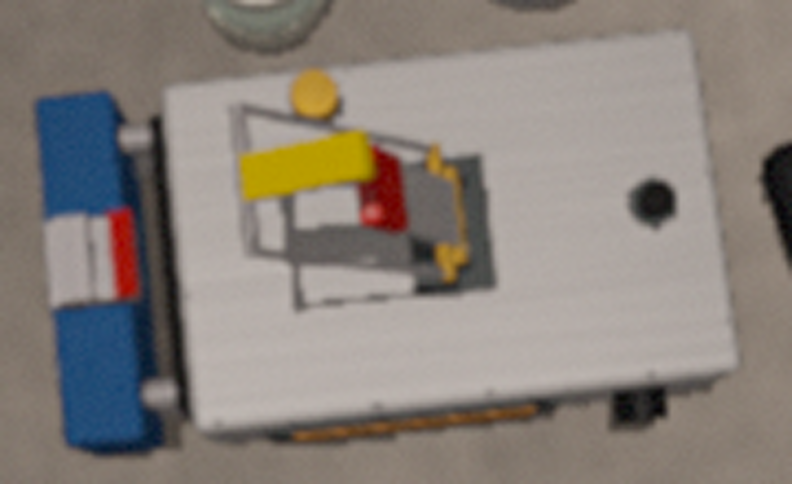

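View pics/scene0c.png

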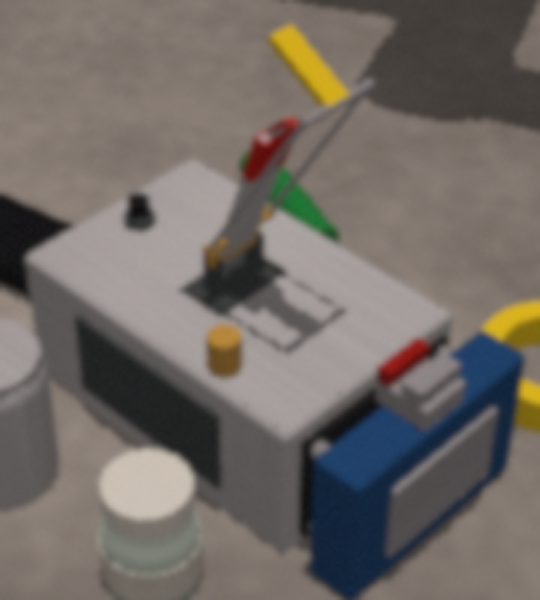

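The top crop gives the chamber's top corners at (165,87), (690,33), (737,368) and (198,430), and the bar from (240,106) to (253,252). The tab runs from the bar to (370,150) and the red lip is at (123,255). In the scene crop the tab end is at (283,35) and the tab foot at (345,100).

```bash
cat >> h.py <<'E'
def ct(u,v): return ((u+.5)/4.4-.5+232,(v+.5)/4.4-.5+215)
def cs(u,v): return ((u+.5)/3-.5+235,(v+.5)/3-.5+125)
E
python3 - <<'E'
from h import *
C=np.array([onz("top",ct(*p),90)[:2] for p in((165,87),(690,33),(737,368),(198,430))])
M=np.array([[65,100],[65,-100],[-65,-100],[-65,100]])
A=C-C.mean(0); th=np.arctan2((M[:,0]*A[:,1]-M[:,1]*A[:,0]).sum(),(M*A).sum())
c0=C.mean(0); Rz=R.from_euler("z",th).as_matrix()
print("top ch",c0,np.degrees(th),np.round(C,1),np.linalg.norm(C-np.roll(C,1,0),axis=1))
S=np.array([onz("scene",cs(*p),90)[:2] for p in((445,318),(193,160),(27,258),(283,437))]); print("scene",S.mean(0),np.round(S,1))
loc=lambda p: Rz.T@(np.array(p)-[*c0,0])
np.savez("ch.npz",c0=c0,th=th)
for n,p,q in(("tabtip",(370,150),(283,35)),("tabfoot",(243,172),(348,100))):
    x,e=tri([ray("top",ct(*p)),ray("scene",cs(*q))]); print(n,x,e,loc(x))
for n in("top","scene"):
    im=cv2.imread(f"pics/{n}0.png"); h=cv2.cvtColor(im,cv2.COLOR_BGR2HSV)
    print(n)
    for nm,lo,hi in(("y",(24,150,90),(33,255,255)),("r",(0,170,70),(5,255,255))):
        k,l,s,cc=cv2.connectedComponentsWithStats(cv2.inRange(h,lo,hi)); print(nm,[(np.round(cc[i],1),s[i,4]) for i in range(1,k) if s[i,4]>15])
for nm,p,z in(("lip R",(137,255),113),("lip L",(113,255),113),("wall R",(90,258),113),("wall L",(48,260),113),("door TL",(38,98),90),("BL",(70,446),90)): print(nm,loc(onz("top",ct(*p),z)))
E
```

```text
top ch [531.83080846  -6.34580366] 5.630727440838193 [[ 585.2   97.2]
 [ 603.7  -97.5]
 [ 479.2 -109.9]
 [ 459.3   84.8]] [126.47773937 195.59904001 125.0870559  195.6510672 ]
scene [534.15666659  -5.19110487] [[ 465.2   86. ]
 [ 479.8 -108.4]
 [ 605.5  -95.3]
 [ 586.    96.9]]
tabtip [528.98954548  24.62822391 256.18332209] [np.float64(1.7657633033527382), np.float64(1.7657633033527849)] [2.11513256e-01 3.11033506e+01 2.56183322e+02]
tabfoot [525.07051422  63.01391152 239.41267909] [np.float64(2.953156522380696), np.float64(2.953156522380782)] [7.76655978e-02 6.96883465e+01 2.39412679e+02]
top
y [(array([367.3,  76.4]), np.int32(307)), (array([301.1, 252.2]), np.int32(292)), (array([271.2, 361. ]), np.int32(1217))]
r [(array([461.4,  77.4]), np.int32(291)), (array([319.4, 259. ]), np.int32(101)), (array([259.9, 272.7]), np.int32(74))]
scene
y [(array([336.9, 146.6]), np.int32(191)), (array([424.1, 246.1]), np.int32(966)), (array([ 88.3, 310.3]), np.int32(531))]
r [(array([321.7, 176.9]), np.int32(68)), (array([ 47. , 244.6]), np.int32(439)), (array([369.1, 245.1]), np.int32(85))]
lip R [ -1.13539585 111.76190499 113.        ]
lip L [ -0.22492478 120.20929634 113.        ]
wall R [ -0.41684267 128.40648325 113.        ]
wall L [  0.46365459 143.28373961 113.        ]
door TL [ 64.25856098 144.91582752  90.        ]
BL [-64.09413598 144.1357405   90.        ]
```

Chamber is near (533, -6) with yaw 5.6°, and the tab grip point is near world (529, 36, 251). I'll move above it.

Request:
step_arm(
  motion=[
    {"dr": [0, 0, -1.26], "slide": [-43, 43.5, -35], "jaw": 85},
    {"dr": [0, 0, -2.52], "slide": [-86, 87, -70], "jaw": 85},
    {"dr": [0, 0, -3.78], "slide": [-129, 130.5, -100], "jaw": 70},
    {"dr": [0, 0, -5.04], "slide": [-172, 174, -100], "jaw": 60},
    {"dr": [0, 0, -6.3], "slide": [-215, 217.5, -100], "jaw": 50},
    {"dr": [0, 0, -7.56], "slide": [-258, 261, -100], "jaw": 45},
    {"dr": [0, 0, -8.82], "slide": [-301, 304.5, -100], "jaw": 45},
    {"dr": [0, 0, -10.1], "slide": [-344, 348, -100], "jaw": 45},
  ],
)

```text
clock: 1.1
position: [397.3, -189.0, 331.3]
ee_rot: [0.743, -0.669, 0.0, -0.0]
contact_force: [0.8, -1.1, -0.8]
gripper_width: 45.1
grasp_force: 0.0
```

```bash
cat >> h.py <<'E'
TH=np.radians(5.63); C0=np.array([533,-5.8,0.]); RZ=R.from_euler("z",TH).as_matrix()
W=lambda p: C0+RZ@np.array(p,float)
L=lambda p: RZ.T@(np.array(p)-C0)
QD=R.from_matrix(np.column_stack([RZ@[0,-1,0],RZ@[-1,0,0],[0,0,-1]]))  # tool down, x=-y_ch, y=-x_ch
def go(p,q=QD):
    s=arm.read_state(); r=R.from_quat(s["ee_rot"])
    print("t",round(s["clock"],2),"loc",np.round(L(s["position"]),1),"F",np.round(RZ.T@s["contact_force"],1),"w",round(s["gripper_width"],1))
    print("slide",np.round(r.inv().apply(W(p)-s["position"]),1),"dr",np.round((r.inv()*q).as_rotvec()/np.radians(8),2))
E
python3 -c "
from h import *
go((0,42,330))"
```

```text
t 1.1 loc [-153.  -169.   331.3] F [ 0.7 -1.1 -0.8] w 45.1
slide [-210.1 -154.2    1.3] dr [-0.    0.    0.04]
```

Request:
step_arm(
  motion=[
    {"dr": [0, 0, 0], "slide": [-34, -25, 0], "jaw": 45},
    {"dr": [0, 0, 0], "slide": [-68, -49, 0], "jaw": 45},
    {"dr": [0, 0, 0], "slide": [-102, -74, 0], "jaw": 45},
    {"dr": [0, 0, 0], "slide": [-136, -98, 0], "jaw": 45},
    {"dr": [0, 0, 0], "slide": [-170, -122, 0], "jaw": 45},
    {"dr": [0, 0, 0], "slide": [-202, -146, 0], "jaw": 45},
    {"dr": [0, 0, 0], "slide": [-202, -146, 0], "jaw": 45},
    {"dr": [0, 0, 0], "slide": [-202, -146, 0], "jaw": 45},
  ],
)

```text
clock: 2.1
position: [522.0, 24.1, 330.8]
ee_rot: [0.741, -0.671, -0.0, 0.001]
contact_force: [0.4, -0.7, -0.1]
gripper_width: 45.3
grasp_force: 0.0
```

Run:
```python
from h import *
import pickle
go((0,42,330)); s=arm.read_state(); im=optics.get_image("wrist"); cv2.imwrite("pics/w1.png",im); pickle.dump(s,open("w1.pkl","wb"))
```

```text
t 2.1 loc [ -8.   30.9 330.8] F [ 0.3 -0.8 -0.1] w 45.3
slide [-11.1  -8.    0.8] dr [ 0.01 -0.    0.  ]
```

View pics/w1.png

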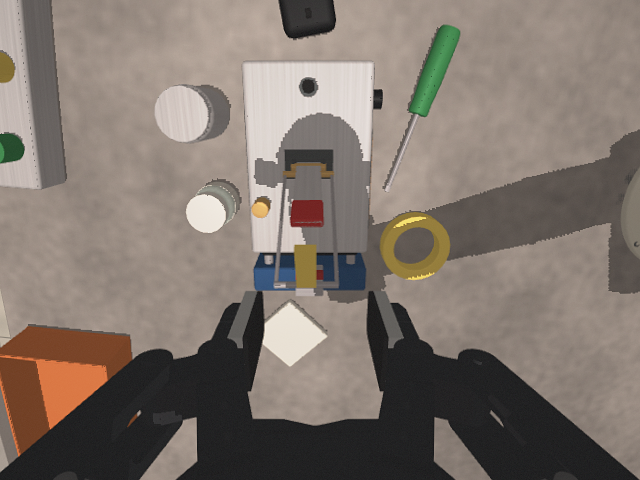

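The wrist picture shows the chamber top corners at (244,62), (373,62), (374,251) and (247,251). The bar runs from (276,285) to (337,285), and the tab from (306,246) down to (306,287). The red sleeve is at (307,213) and part of the lip at (319,274).

Run:
```python
from h import *
import pickle; s=pickle.load(open("w1.pkl","rb"))
P=[L(onz("wrist",p,90,s)) for p in((247,251),(244,62),(373,62),(374,251))]; print(np.round(P,1),np.mean(P,0))
def plane(n,uv,st=None,x=0):
    o,d=ray(n,uv,st); o=L(o); d=RZ.T@d; t=(x-o[0])/d[0]; return o,d
# y-z plane intersection of top/wrist/scene rays for bar, tab tip (2D lines: ignore x for wrist/top)
for nm,a,b,c in(("bar",(306,285),ct(247,178),cs(350,100)),("tip",(306,246),ct(370,150),cs(285,33)),("sleeve",(307,213),(319.4,259),(321.7,176.9))):
    r=[ray("wrist",a,s),ray("top",b),ray("scene",c)]
    for k in([0,1],[0,2],[0,1,2]):
        x,e=tri([r[i] for i in k]); print(nm,k,np.round(L(x),1),np.round(e,1))
print(L(onz("wrist",(319,281),113,s)),L(onz("wrist",(319,266),113,s)))
```

```text
[[ 67.3  96.5  90. ]
 [ 59.6 -98.6  90. ]
 [-65.  -98.6  90. ]
 [-75.5  96.5  90. ]] [-3.3674081  -1.06340354 90.        ]
bar [0, 1] [ -1.8  65.7 238.8] [0.7 0.7]
bar [0, 2] [ -4.3  68.5 236.2] [2.5 2.5]
bar [0, 1, 2] [ -3.   67.7 237.2] [1.4 2.7 3.9]
tip [0, 1] [ -1.9  28.9 259.7] [1.4 1.4]
tip [0, 2] [ -3.8  30.5 255.4] [0.9 0.9]
tip [0, 1, 2] [ -2.2  30.3 256.4] [1.1 2.5 2.1]
sleeve [0, 1] [ -3.1  24.3 193.9] [0.6 0.6]
sleeve [0, 2] [-1.000e-01  2.450e+01  1.866e+02] [3. 3.]
sleeve [0, 1, 2] [ -1.1  24.1 185.9] [2.9 1.3 3.4]
[-13.45050246 122.54368258 113.        ] [-13.37292636 104.85753474 113.        ]
```

```bash
python3 -c "
from h import *
go((-2,40.4,233))"
```

```text
t 2.15 loc [ -8.1  30.5 331.1] F [ 0.8 -0.1 -0.1] w 44.6
slide [-9.9 -6.2 98.1] dr [ 0.01 -0.   -0.  ]
```

Request:
step_arm(
  motion=[
    {"dr": [0, 0, 0], "slide": [-10, -6, 0], "jaw": 45},
    {"dr": [0, 0, 0], "slide": [-10, -6, 25], "jaw": 45},
    {"dr": [0, 0, 0], "slide": [-10, -6, 50], "jaw": 45},
    {"dr": [0, 0, 0], "slide": [-10, -6, 75], "jaw": 40},
    {"dr": [0, 0, 0], "slide": [-10, -6, 98], "jaw": 36},
    {"dr": [0, 0, 0], "slide": [-10, -6, 98], "jaw": 32},
    {"dr": [0, 0, 0], "slide": [-10, -6, 98], "jaw": 28},
    {"dr": [0, 0, 0], "slide": [-10, -6, 98], "jaw": 28},
  ],
)

```text
clock: 3.15
position: [528.1, 35.0, 234.7]
ee_rot: [0.741, -0.672, 0.001, -0.001]
contact_force: [-0.4, -0.3, -0.1]
gripper_width: 27.5
grasp_force: 0.0
```

Run:
```python
from h import *
import pickle
go((-2,40.4,233)); s=arm.read_state(); im=optics.get_image("wrist"); pickle.dump(s,open("w2.pkl","wb"))
cv2.imwrite("pics/w2.png",cv2.resize(im[160:400,180:460],None,fx=2,fy=2))
h=cv2.cvtColor(im,cv2.COLOR_BGR2HSV); k,l,st,c=cv2.connectedComponentsWithStats(cv2.inRange(h,(22,120,80),(34,255,255))); print([(st[i],c[i]) for i in range(1,k) if st[i,4]>50])
```

```text
t 3.15 loc [ -0.8  41.1 234.7] F [-0.4 -0.3 -0.1] w 27.5
slide [0.7 1.2 1.7] dr [-0.02  0.   -0.  ]
[(array([ 402,  226,   88,   83, 3868], dtype=int32), array([446.03981386, 267.06049638])), (array([ 299,  306,   37,   56, 1904], dtype=int32), array([316.70378151, 332.43802521]))]
```

View pics/w2.png

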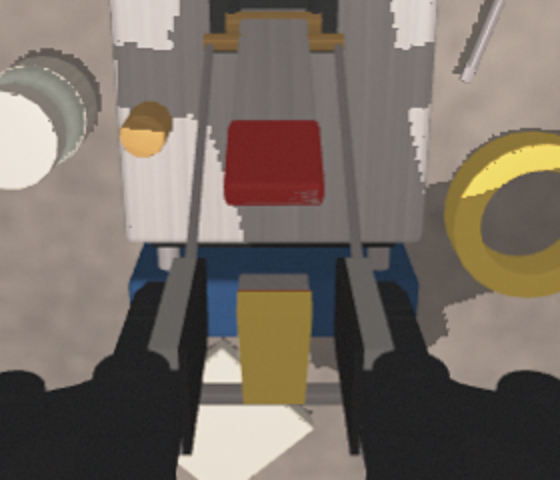

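The tab (crop x 238–312) stands centred between the fingers and the bar is visible behind it. Closing on it.

Request:
step_arm(
  motion=[
    {"dr": [0, 0, 0], "slide": [0, 0, 0], "jaw": 20},
    {"dr": [0, 0, 0], "slide": [0, 0, 0], "jaw": 14},
    {"dr": [0, 0, 0], "slide": [0, 0, 0], "jaw": 8},
    {"dr": [0, 0, 0], "slide": [0, 0, 0], "jaw": 8},
    {"dr": [0, 0, 0], "slide": [0, 0, 0], "jaw": 8},
    {"dr": [0, 0, 0], "slide": [0, 0, 0], "jaw": 8},
    {"dr": [0, 0, 0], "slide": [0, 0, 0], "jaw": 8},
    {"dr": [0, 0, 0], "slide": [0, 0, 0], "jaw": 8},
  ],
)

```text
clock: 4.2
position: [527.6, 35.0, 233.6]
ee_rot: [0.741, -0.671, 0.0, -0.0]
contact_force: [-1.4, 1.0, 4.6]
gripper_width: 12.2
grasp_force: 58.7
```

Request:
step_arm(
  motion=[
    {"dr": [0, 0, 0], "slide": [-8.7, 0, 2.9], "jaw": 8},
    {"dr": [0, 0, 0], "slide": [-19.1, 0, 7.1], "jaw": 8},
    {"dr": [0, 0, 0], "slide": [-29, 0, 12.3], "jaw": 8},
    {"dr": [0, 0, 0], "slide": [-36.7, 0, 17.1], "jaw": 8},
    {"dr": [0, 0, 0], "slide": [-43.9, 0, 22.3], "jaw": 8},
    {"dr": [0, 0, 0], "slide": [-50.8, 0, 28.1], "jaw": 8},
    {"dr": [0, 0, 0], "slide": [-57.2, 0, 34.3], "jaw": 8},
    {"dr": [0, 0, 0], "slide": [-63.2, 0, 41], "jaw": 8},
  ],
)

```text
clock: 5.2
position: [521.7, 99.3, 193.3]
ee_rot: [0.741, -0.671, 0.0, -0.001]
contact_force: [-3.2, 3.8, 11.3]
gripper_width: 12.5
grasp_force: 67.5
```

Run:
```python
from h import *
import pickle
go((-2,130,140)); s=arm.read_state(); im=optics.get_image("wrist"); pickle.dump(s,open("w3.pkl","wb"))
cv2.imwrite("pics/w3.png",cv2.resize(im[100:400,160:480],None,fx=2,fy=2)); cv2.imwrite("pics/sc3.png",optics.get_image("scene"))
```

```text
t 5.2 loc [ -0.9 105.7 193.3] F [-2.8  4.1 11.3] w 12.5
slide [-24.2   1.2  53.3] dr [-0.02  0.01  0.01]
```

View pics/w3.png

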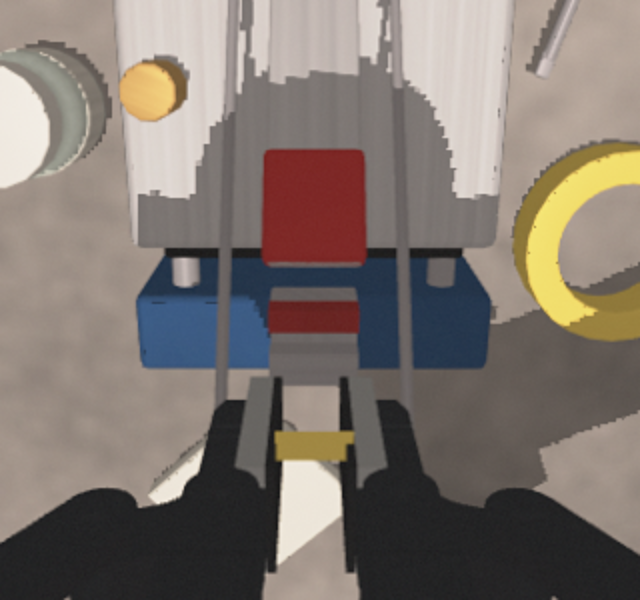

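The lip top shows at crop rows 302–332 and the wall's far edge at about 384. The lever was dragged forward (sleeve at rows 150–265). I'll compute the lever angle and the slot position.

Run:
```python
from h import *
import pickle; s=pickle.load(open("w3.pkl","rb"))
im=cv2.imread("pics/w3.png"); print([tuple(im[r,300]) [0:3] if 0 else (r,*map(int,im[r,300])) for r in range(280,392,4)])
for r in(302,332,360,384): print(r,np.round(L(onz("wrist",(160+313/2,100+r/2),113,s)),1))
print("ch edge",L(onz("wrist",(160+313/2,100+248/2),90,s)), "door far",L(onz("wrist",(160+200/2,100+367/2),90,s)))
# lever: sleeve rows 150..262 -> ends at 65 and 95 mm along lever
def loc(r,c=313):
    o,d=ray("wrist",(160+c/2,100+r/2),s); return L(o),RZ.T@d
for rad,r in((65,150),(95,262)):
    o,d=loc(r)
    for a in np.arange(1.6,2.6,.05):
        p=np.array([-rad*np.cos(a)-3*np.sin(a),114+rad*np.sin(a)-3*np.cos(a)*1])
        q=o+d*(p[1]-o[2])/d[2]
        if abs(q[1]-p[0])<4: print(rad,round(a,2),round(q[1]-p[0],1))
```

```text
[(280, 73, 53, 37), (284, 72, 52, 36), (288, 90, 87, 92), (292, 93, 95, 101), (296, 91, 93, 97), (300, 72, 74, 102), (304, 31, 34, 97), (308, 32, 34, 97), (312, 36, 37, 106), (316, 36, 37, 106), (320, 36, 37, 106), (324, 36, 37, 106), (328, 33, 36, 105), (332, 56, 58, 106), (336, 102, 103, 108), (340, 99, 101, 107), (344, 91, 93, 99), (348, 91, 93, 98), (352, 92, 94, 99), (356, 98, 100, 106), (360, 100, 102, 108), (364, 101, 103, 109), (368, 99, 100, 106), (372, 97, 98, 105), (376, 99, 102, 107), (380, 98, 99, 106), (384, 104, 106, 114), (388, 142, 153, 168)]
302 [ -2.4 110.1 113. ]
332 [ -2.5 120.7 113. ]
360 [ -2.5 130.9 113. ]
384 [ -2.5 139.9 113. ]
ch edge [-2.45093982 98.5886238  90.        ] door far [ 39.46315293 144.92882411  90.        ]
65 2.5 3.3
65 2.55 1.7
95 2.5 2.6
95 2.55 1.0
```

Request:
step_arm(
  motion=[
    {"dr": [0, 0, 0], "slide": [-4.6, 0, 8.8], "jaw": 8},
    {"dr": [0, 0, 0], "slide": [-9.6, 0, 16.2], "jaw": 8},
    {"dr": [0, 0, 0], "slide": [-14.1, 0, 24], "jaw": 8},
    {"dr": [0, 0, 0], "slide": [-18, 0, 32], "jaw": 8},
    {"dr": [0, 0, 0], "slide": [-20.6, 0, 38.2], "jaw": 8},
    {"dr": [0, 0, 0], "slide": [-22.8, 0, 44.6], "jaw": 8},
    {"dr": [0, 0, 0], "slide": [-24.1, 0, 48.9], "jaw": 8},
    {"dr": [0, 0, 0], "slide": [-25.3, 0, 53.2], "jaw": 8},
  ],
)

```text
clock: 6.3
position: [518.9, 124.3, 139.2]
ee_rot: [0.741, -0.671, 0.0, -0.001]
contact_force: [-1.5, 1.1, 5.4]
gripper_width: 12.5
grasp_force: 72.2
```

Run:
```python
from h import *
import pickle
go((-2,129.5,133)); s=arm.read_state(); im=optics.get_image("wrist"); pickle.dump(s,open("w4.pkl","wb"))
cv2.imwrite("pics/w4.png",cv2.resize(im[100:400,160:480],None,fx=2,fy=2))
```

```text
t 6.3 loc [ -1.3 130.8 139.2] F [-1.4  1.3  5.4] w 12.5
slide [1.3 0.8 6.2] dr [-0.01  0.01  0.01]
```

View pics/w4.png

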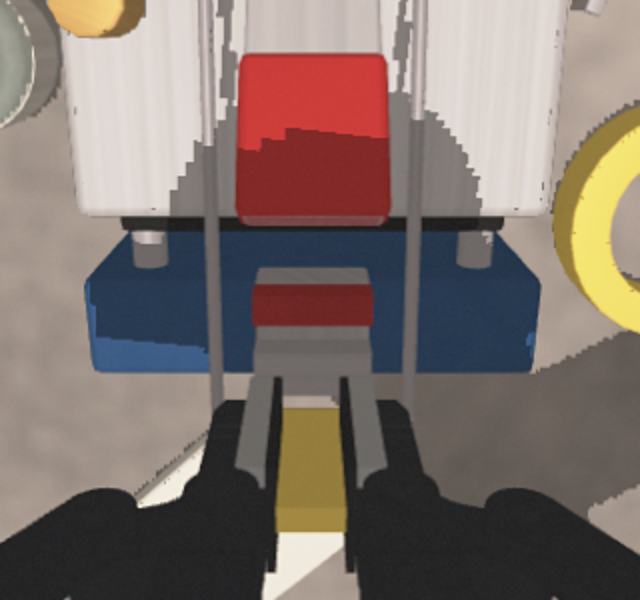

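The tab is upright between the fingers (crop rows 408–530). The lip's red top is at rows 290–325, and the lever still leans forward with the sleeve at rows 53–222. Computing the bar and lever positions.

```bash
cat >> h.py <<'E'
def wr(s,c,r,z): return L(onz("wrist",(160+c/2,100+r/2),z,s))
E
python3 - <<'E'
from h import *
import pickle; s=pickle.load(open("w4.pkl","rb"))
im=cv2.imread("pics/w4.png")
for r in(292,325,340,376): print(r,np.round(wr(s,313,r,113),1))
print("ch",wr(s,313,214,90),"door far",wr(s,200,372,90))
print("tabfoot z=129",wr(s,313,408,129),"z=125",wr(s,313,408,125),"tip z=171",wr(s,313,507,171),wr(s,313,530,171))
for rad,r in((65,53),(95,220)):
    for a in np.arange(1.6,2.65,.05):
        p=[-rad*np.cos(a)-3*np.sin(a),114+rad*np.sin(a)-3*np.cos(a)]
        q=wr(s,313,r,p[1])
        if abs(q[1]-p[0])<4: print(rad,round(a,2),round(q[1]-p[0],1))
E
```

```text
292 [ -2.6 111.8 113. ]
325 [ -2.7 120.6 113. ]
340 [ -2.7 124.7 113. ]
376 [ -2.7 134.7 113. ]
ch [-2.67585823 97.81146757 90.        ] door far [ 30.0702903  145.14485029  90.        ]
tabfoot z=129 [ -2.67538613 135.07252469 129.        ] z=125 [ -2.69467448 137.3057757  125.        ] tip z=171 [ -2.53828117 131.81471713 171.        ] [ -2.55467976 136.83654425 171.        ]
65 2.5 3.5
65 2.55 1.5
65 2.6 -0.2
95 2.5 3.6
95 2.55 1.7
95 2.6 0.0
```

Request:
step_arm(
  motion=[
    {"dr": [0, 0, 0], "slide": [1.5, 0, 0], "jaw": 8},
    {"dr": [0, 0, 0], "slide": [3, 0, 1], "jaw": 8},
    {"dr": [0, 0, 0], "slide": [4.5, 0, 2], "jaw": 8},
    {"dr": [0, 0, 0], "slide": [6, 0, 3], "jaw": 8},
    {"dr": [0, 0, 0], "slide": [7.5, 0, 4], "jaw": 8},
    {"dr": [0, 0, 0], "slide": [9, 0, 4], "jaw": 8},
    {"dr": [0, 0, 0], "slide": [10, 0, 4], "jaw": 8},
    {"dr": [0, 0, 0], "slide": [10, 0, 4], "jaw": 8},
  ],
)

```text
clock: 7.35
position: [520.4, 117.0, 136.1]
ee_rot: [0.742, -0.67, -0.0, -0.003]
contact_force: [-3.3, 8.5, 7.7]
gripper_width: 12.5
grasp_force: 72.4
```

```bash
cat >> h.py <<'E'
def runs(m):
    m=np.r_[0,m.astype(int),0]; d=np.diff(m); return [(a,b) for a,b in zip(np.where(d==1)[0],np.where(d==-1)[0]) if b-a>3]
def look(tag):
    s=arm.read_state(); im=optics.get_image("wrist"); cv2.imwrite(f"pics/{tag}.png",im)
    print("t",round(s["clock"],2),"loc",np.round(L(s["position"]),1),"F",np.round(RZ.T@s["contact_force"],1),"w",round(s["gripper_width"],1))
    h=cv2.cvtColor(im,cv2.COLOR_BGR2HSV); col=h[:,310:323]
    red=(cv2.inRange(col,(0,150,60),(8,255,255))>0).mean(1)>.6; yel=(cv2.inRange(col,(20,120,60),(34,255,255))>0).mean(1)>.6
    R_,Y=runs(red),runs(yel); print("red",R_,"yel",Y)
    on=lambda r,z: round(L(onz("wrist",(316,r),z,s))[1],1)
    if R_: print("lip slot-side y",on(R_[-1][1]-.5,113),"slot c",on(R_[-1][1]-.5,113)+3.75)
    if Y: print("tabfoot front y at z=115,120,125:",[on(Y[-1][0]-.5,z) for z in(115,120,125)])
    if len(R_)>1:
        a=np.arange(1.3,2.62,.01)
        f=lambda rad,r:[on(r-.5,114+rad*np.sin(x)-3*np.cos(x))-(-rad*np.cos(x)-3*np.sin(x)) for x in a]
        print("lever",a[np.argmin(np.abs(f(65,R_[0][0])))],a[np.argmin(np.abs(f(95,R_[0][1])))])
    return s
E
python3 -c "
from h import *
look('w5')"
```

```text
t 7.35 loc [ -0.5 123.5 136.1] F [-2.4  8.8  7.7] w 12.5
red [(np.int64(0), np.int64(14)), (np.int64(48), np.int64(53)), (np.int64(258), np.int64(278))] yel [(np.int64(304), np.int64(373))]
lip slot-side y 120.1 slot c 123.85
tabfoot front y at z=115,120,125: [np.float64(133.6), np.float64(130.8), np.float64(128.0)]
lever 1.8500000000000005 1.8700000000000006
```

Request:
step_arm(
  motion=[
    {"dr": [0, 0, 0], "slide": [0.5, 0, 1], "jaw": 8},
    {"dr": [0, 0, 0], "slide": [1, 0, 2], "jaw": 8},
    {"dr": [0, 0, 0], "slide": [1.5, 0, 3], "jaw": 8},
    {"dr": [0, 0, 0], "slide": [2, 0, 4], "jaw": 8},
    {"dr": [0, 0, 0], "slide": [2, 0, 5], "jaw": 8},
    {"dr": [0, 0, 0], "slide": [2, 0, 6], "jaw": 8},
    {"dr": [0, 0, 0], "slide": [2, 0, 7], "jaw": 8},
    {"dr": [0, 0, 0], "slide": [2, 0, 7], "jaw": 8},
  ],
)

```text
clock: 8.4
position: [520.1, 111.8, 128.2]
ee_rot: [0.741, -0.671, 0.0, -0.0]
contact_force: [-2.4, 3.1, 6.0]
gripper_width: 12.1
grasp_force: 70.3
```

```bash
python3 -c "
from h import *
look('w6')"
```

```text
t 8.4 loc [ -1.3 118.3 128.2] F [-2.   3.3  6. ] w 12.1
red [(np.int64(274), np.int64(295))] yel [(np.int64(303), np.int64(377))]
lip slot-side y 120.2 slot c 123.95
tabfoot front y at z=115,120,125: [np.float64(123.4), np.float64(120.7), np.float64(117.9)]
```

Request:
step_arm(
  motion=[
    {"dr": [0, 0, 0], "slide": [0, 0, 1], "jaw": 8},
    {"dr": [0, 0, 0], "slide": [-0.5, 0, 2], "jaw": 8},
    {"dr": [0, 0, 0], "slide": [-0.5, 0, 3], "jaw": 8},
    {"dr": [0, 0, 0], "slide": [-1, 0, 4], "jaw": 8},
    {"dr": [0, 0, 0], "slide": [-1, 0, 5], "jaw": 8},
    {"dr": [0, 0, 0], "slide": [-1.5, 0, 6], "jaw": 8},
    {"dr": [0, 0, 0], "slide": [-1.5, 0, 6], "jaw": 8},
    {"dr": [0, 0, 0], "slide": [-1.5, 0, 6], "jaw": 8},
  ],
)

```text
clock: 9.45
position: [520.1, 112.5, 122.6]
ee_rot: [0.741, -0.671, 0.0, -0.0]
contact_force: [-2.5, -0.5, 7.7]
gripper_width: 12.0
grasp_force: 68.9
```

```bash
python3 -c "
from h import *
look('w7')"
```

```text
t 9.45 loc [ -1.3 119.  122.6] F [-2.5 -0.3  7.7] w 12.0
red [(np.int64(276), np.int64(298))] yel [(np.int64(300), np.int64(377))]
lip slot-side y 119.4 slot c 123.15
tabfoot front y at z=115,120,125: [np.float64(119.4), np.float64(116.7), np.float64(114.0)]
```

Request:
step_arm(
  motion=[
    {"dr": [0, 0, 0], "slide": [-0.5, 0, 0], "jaw": 8},
    {"dr": [0, 0, 0], "slide": [-1, 0, 0], "jaw": 8},
    {"dr": [0, 0, 0], "slide": [-1.5, 0, 0], "jaw": 8},
    {"dr": [0, 0, 0], "slide": [-2, 0, 0], "jaw": 8},
    {"dr": [0, 0, 0], "slide": [-2.5, 0, 0], "jaw": 8},
    {"dr": [0, 0, 0], "slide": [-3, 0, 0], "jaw": 8},
    {"dr": [0, 0, 0], "slide": [-3, 0, 0.5], "jaw": 8},
    {"dr": [0, 0, 0], "slide": [-3, 0, 1], "jaw": 8},
  ],
)

```text
clock: 10.5
position: [519.5, 115.6, 121.2]
ee_rot: [0.741, -0.671, 0.0, -0.0]
contact_force: [0.6, -4.0, 5.3]
gripper_width: 12.6
grasp_force: 68.7
```

Run:
```python
from h import *
s=look('w8'); im=cv2.imread("pics/w8.png")
cv2.imwrite("pics/w8c.png",cv2.resize(im[220:400,220:420],None,fx=3,fy=3))
```

```text
t 10.5 loc [ -1.5 122.1 121.2] F [ 0.2 -4.   5.3] w 12.6
red [(np.int64(272), np.int64(295))] yel [(np.int64(299), np.int64(377))]
lip slot-side y 120.3 slot c 124.05
tabfoot front y at z=115,120,125: [np.float64(121.3), np.float64(118.6), np.float64(115.9)]
```

View pics/w8c.png

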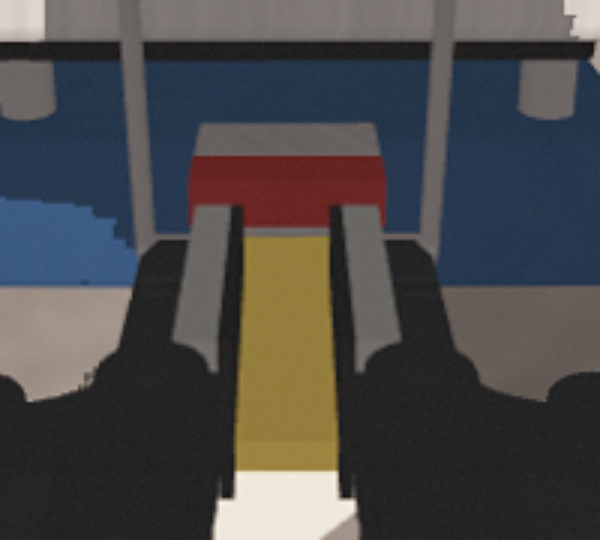

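The thin grey line of the bar at crop rows 228–237 lies just behind the red lip (rows 155–228), over the slot. Lowering gently.

Request:
step_arm(
  motion=[
    {"dr": [0, 0, 0], "slide": [0, 0, 0.5], "jaw": 8},
    {"dr": [0, 0, 0], "slide": [0, 0, 1], "jaw": 8},
    {"dr": [0, 0, 0], "slide": [-0.3, 0, 1.5], "jaw": 8},
    {"dr": [0, 0, 0], "slide": [-0.3, 0, 2], "jaw": 8},
    {"dr": [0, 0, 0], "slide": [-0.6, 0, 2.5], "jaw": 8},
    {"dr": [0, 0, 0], "slide": [-0.6, 0, 3], "jaw": 8},
    {"dr": [0, 0, 0], "slide": [-0.6, 0, 3], "jaw": 8},
    {"dr": [0, 0, 0], "slide": [-0.6, 0, 3], "jaw": 8},
  ],
)

```text
clock: 11.55
position: [519.6, 116.3, 118.3]
ee_rot: [0.741, -0.671, 0.0, -0.0]
contact_force: [0.3, -0.5, 5.4]
gripper_width: 12.2
grasp_force: 68.1
```

```bash
python3 -c "
from h import *
look('w9')"
```

```text
t 11.55 loc [ -1.4 122.8 118.3] F [ 0.2 -0.5  5.4] w 12.2
red [(np.int64(274), np.int64(297))] yel [(np.int64(298), np.int64(376))]
lip slot-side y 120.5 slot c 124.25
tabfoot front y at z=115,120,125: [np.float64(119.9), np.float64(117.2), np.float64(114.5)]
```

Request:
step_arm(
  motion=[
    {"dr": [0, 0, 0], "slide": [0, 0, 0.5], "jaw": 8},
    {"dr": [0, 0, 0], "slide": [-0.3, 0, 1], "jaw": 8},
    {"dr": [0, 0, 0], "slide": [-0.3, 0, 1.5], "jaw": 8},
    {"dr": [0, 0, 0], "slide": [-0.6, 0, 2], "jaw": 8},
    {"dr": [0, 0, 0], "slide": [-0.6, 0, 2.5], "jaw": 8},
    {"dr": [0, 0, 0], "slide": [-1, 0, 3], "jaw": 8},
    {"dr": [0, 0, 0], "slide": [-1, 0, 3], "jaw": 8},
    {"dr": [0, 0, 0], "slide": [-1, 0, 3], "jaw": 8},
  ],
)

```text
clock: 12.6
position: [519.5, 116.7, 115.8]
ee_rot: [0.741, -0.671, 0.0, 0.0]
contact_force: [-0.5, -1.8, 7.9]
gripper_width: 12.6
grasp_force: 67.8
```

```bash
python3 -c "
from h import *
look('w10')"
```

```text
t 12.6 loc [ -1.5 123.2 115.8] F [-0.6 -1.8  7.9] w 12.6
red [(np.int64(275), np.int64(299))] yel [(np.int64(300), np.int64(376))]
lip slot-side y 120.6 slot c 124.35
tabfoot front y at z=115,120,125: [np.float64(120.0), np.float64(117.3), np.float64(114.6)]
```

Request:
step_arm(
  motion=[
    {"dr": [0, 0, 0], "slide": [0, 0, 0.5], "jaw": 8},
    {"dr": [0, 0, 0], "slide": [0, 0, 0.5], "jaw": 8},
    {"dr": [0, 0, 0], "slide": [0, 0, 1], "jaw": 8},
    {"dr": [0, 0, 0], "slide": [0, 0, 1], "jaw": 8},
    {"dr": [0, 0, 0], "slide": [0, 0, 1.5], "jaw": 8},
    {"dr": [0, 0, 0], "slide": [0, 0, 1.5], "jaw": 8},
    {"dr": [0, 0, 0], "slide": [0, 0, 1.5], "jaw": 8},
    {"dr": [0, 0, 0], "slide": [0, 0, 1.5], "jaw": 8},
  ],
)

```text
clock: 13.65
position: [519.5, 116.7, 115.7]
ee_rot: [0.741, -0.671, 0.001, -0.0]
contact_force: [-4.4, -1.7, 15.9]
gripper_width: 12.6
grasp_force: 68.6
```

Run:
```python
from h import *
s=look('w11'); im=optics.get_image("scene"); cv2.imwrite("pics/s11.png",im)
a=cv2.resize(im[140:300,280:430],None,fx=3.6,fy=3.6,interpolation=cv2.INTER_CUBIC); cv2.imwrite("pics/s11c.png",a)
```

```text
t 13.65 loc [ -1.4 123.2 115.7] F [-4.5 -1.3 15.9] w 12.6
red [(np.int64(275), np.int64(299))] yel [(np.int64(300), np.int64(376))]
lip slot-side y 120.5 slot c 124.25
tabfoot front y at z=115,120,125: [np.float64(119.9), np.float64(117.2), np.float64(114.5)]
```

View pics/s11c.png

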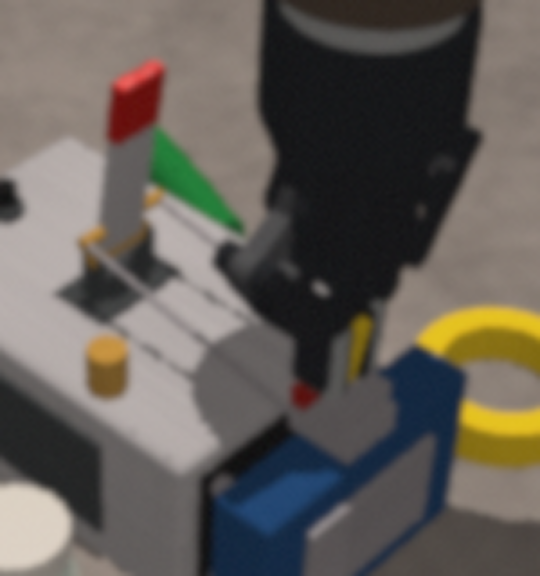

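The bar has met the floor: it is hidden behind the lip (red rows 275–299, unobstructed) and the descent is blocked. The lever is about upright. Releasing the tab and rising.

Request:
step_arm(
  motion=[
    {"dr": [0, 0, 0], "slide": [0, 0, -1], "jaw": 8},
    {"dr": [0, 0, 0], "slide": [0, 0, -1], "jaw": 20},
    {"dr": [0, 0, 0], "slide": [0, 0, -1], "jaw": 26},
    {"dr": [0, 0, 0], "slide": [0, 0, -1], "jaw": 26},
    {"dr": [0, 0, 0], "slide": [0, 0, -1], "jaw": 26},
    {"dr": [0, 0, 0], "slide": [0, 0, -15], "jaw": 26},
    {"dr": [0, 0, 0], "slide": [0, 0, -35], "jaw": 26},
    {"dr": [0, 0, 0], "slide": [0, 0, -60], "jaw": 26},
  ],
)

```text
clock: 14.75
position: [519.3, 117.0, 174.9]
ee_rot: [0.741, -0.672, 0.0, 0.0]
contact_force: [-0.1, -0.3, 0.4]
gripper_width: 25.8
grasp_force: 0.0
```

```bash
python3 -c "
from h import *
look('w12')"
```

```text
t 14.75 loc [ -1.6 123.6 174.9] F [-0.1 -0.3  0.4] w 25.8
red [(np.int64(5), np.int64(20)), (np.int64(235), np.int64(251))] yel [(np.int64(252), np.int64(299))]
lip slot-side y 120.5 slot c 124.25
tabfoot front y at z=115,120,125: [np.float64(120.4), np.float64(118.4), np.float64(116.5)]
lever 1.7200000000000004 1.7900000000000005
```

Request:
step_arm(
  motion=[
    {"dr": [0, 0, 0], "slide": [5, 0, -15], "jaw": 10},
    {"dr": [0, 0, 0], "slide": [20, 0, -15], "jaw": 0},
    {"dr": [0, 0, 0], "slide": [35, 0, -15], "jaw": 0},
    {"dr": [0, 0, 0], "slide": [50, 0, -15], "jaw": 0},
    {"dr": [0, 0, 0], "slide": [65, 0, -15], "jaw": 0},
    {"dr": [0, 0, 0], "slide": [80, 0, -15], "jaw": 0},
    {"dr": [0, 0, 0], "slide": [88, 0, -15], "jaw": 0},
    {"dr": [0, 0, 0], "slide": [88, 0, -15], "jaw": 0},
  ],
)

```text
clock: 15.8
position: [528.0, 28.9, 188.5]
ee_rot: [0.741, -0.672, -0.0, 0.0]
contact_force: [-0.3, 0.2, 0.9]
gripper_width: -0.2
grasp_force: 0.0
```

Run:
```python
from h import *
s=look('w13'); im=optics.get_image("scene"); cv2.imwrite("pics/s13.png",im)
h=cv2.cvtColor(im,cv2.COLOR_BGR2HSV)[150:260,280:430]
for nm,lo,hi in(("y",(22,130,70),(33,255,255)),("r",(0,150,60),(6,255,255))):
    k,l,st,c=cv2.connectedComponentsWithStats(cv2.inRange(h,lo,hi)); print(nm,[(st[i]+[280,150,0,0,0]).tolist() for i in range(1,k) if st[i,4]>8])
for z in(106.5,115.5):
    th=np.arcsin((z-128)/125); b=np.array([124.3,z]); 
    print(z,[np.round(proj("scene",W([-2,*(b+r*np.array([-np.sin(th),np.cos(th)]))])),1) for r in(3,42)])
for a in(1.4,1.5,1.6,1.7,1.8): print(a,np.round(proj("scene",W([-2,-80*np.cos(a)-1.5,114+80*np.sin(a)])),1))
```

```text
t 15.8 loc [ -1.5  35.  188.5] F [-0.3  0.2  0.9] w -0.2
red [(np.int64(236), np.int64(274)), (np.int64(275), np.int64(286))] yel [(np.int64(387), np.int64(412))]
lip slot-side y 61.9 slot c 65.65
tabfoot front y at z=115,120,125: [np.float64(142.6), np.float64(138.3), np.float64(133.9)]
lever 1.6900000000000004 1.7100000000000004
y [[396, 225, 34, 19, 458], [371, 228, 12, 22, 139], [408, 252, 22, 8, 142]]
r [[311, 163, 10, 16, 117], [362, 241, 9, 11, 44]]
106.5 [array([373.8, 247.8]), array([379.5, 230.2])]
115.5 [array([374.1, 243.2]), array([378.3, 224.1])]
1.4 [305.5 161.6]
1.5 [309.3 163.2]
1.6 [313.1 165.3]
1.7 [316.9 167.8]
1.8 [320.8 170.8]
```

The scene masks put the tab's top at row 228, which matches the seated model (230) and not the raised one (224). The lever is near 1.65. Pushing it over along its arc.

Request:
step_arm(
  motion=[
    {"dr": [0, 0, 0], "slide": [16.6, 0, 1], "jaw": 0},
    {"dr": [0, 0, 0], "slide": [27.7, 0, 0.5], "jaw": 0},
    {"dr": [0, 0, 0], "slide": [35, 0, 1], "jaw": 0},
    {"dr": [0, 0, 0], "slide": [42.4, 0, 2.4], "jaw": 0},
    {"dr": [0, 0, 0], "slide": [49.5, 0, 4.4], "jaw": 0},
    {"dr": [0, 0, 0], "slide": [56.4, 0, 7.2], "jaw": 0},
    {"dr": [0, 0, 0], "slide": [63, 0, 10.6], "jaw": 0},
    {"dr": [0, 0, 0], "slide": [63, 0, 10.6], "jaw": 0},
  ],
)

```text
clock: 16.9
position: [534.3, -33.2, 178.1]
ee_rot: [0.741, -0.672, -0.0, -0.0]
contact_force: [-0.0, 5.4, 0.3]
gripper_width: -0.2
grasp_force: 2.4
```

```bash
cat >> h.py <<'E'
def lev(tag):
    s=arm.read_state(); im=optics.get_image("scene"); cv2.imwrite(f"pics/{tag}.png",im)
    print("t",round(s["clock"],2),"loc",np.round(L(s["position"]),1),"F",np.round(RZ.T@s["contact_force"],1))
    h=cv2.cvtColor(im,cv2.COLOR_BGR2HSV)[150:260,230:400]
    for nm,lo,hi in(("y",(22,130,70),(33,255,255)),("r",(0,150,60),(6,255,255))):
        k,l,st,c=cv2.connectedComponentsWithStats(cv2.inRange(h,lo,hi)); print(nm,[((st[i]+[230,150,0,0,0]).tolist(),np.round(c[i]+[230,150]).tolist()) for i in range(1,k) if st[i,4]>8])
    print([(a,np.round(proj("scene",W([-2,-80*np.cos(a)-1.5,114+80*np.sin(a)]))).tolist()) for a in(1.4,1.2,1,.8,.6,.4,.2,0,-.07)])
E
python3 -c "
from h import *
lev('s14')"
```

```text
t 16.9 loc [ -1.3 -27.4 178.1] F [0.5 5.4 0.3]
y [([366, 225, 12, 23, 150], [371.0, 236.0]), ([396, 230, 4, 7, 19], [398.0, 233.0])]
r [([284, 153, 12, 19, 88], [289.0, 162.0]), ([358, 241, 7, 8, 27], [361.0, 245.0])]
[(1.4, [306.0, 162.0]), (1.2, [298.0, 160.0]), (1, [292.0, 160.0]), (0.8, [287.0, 162.0]), (0.6, [283.0, 166.0]), (0.4, [280.0, 172.0]), (0.2, [279.0, 178.0]), (0, [278.0, 186.0]), (-0.07, [279.0, 188.0])]
```

Request:
step_arm(
  motion=[
    {"dr": [0, 0, 0], "slide": [9.5, 0, 6.4], "jaw": 0},
    {"dr": [0, 0, 0], "slide": [17.7, 0, 14], "jaw": 0},
    {"dr": [0, 0, 0], "slide": [24.5, 0, 22.7], "jaw": 0},
    {"dr": [0, 0, 0], "slide": [30, 0, 32.4], "jaw": 0},
    {"dr": [0, 0, 0], "slide": [36.8, 0, 39.2], "jaw": 0},
    {"dr": [0, 0, 0], "slide": [41.5, 0, 45], "jaw": 0},
    {"dr": [0, 0, 0], "slide": [41.5, 0, 45], "jaw": 0},
    {"dr": [0, 0, 0], "slide": [41.5, 0, 45], "jaw": 0},
  ],
)

```text
clock: 17.95
position: [537.9, -75.1, 132.8]
ee_rot: [0.741, -0.672, -0.0, 0.001]
contact_force: [0.5, -0.7, -0.4]
gripper_width: -0.1
grasp_force: 0.3
```

```bash
python3 -c "
from h import *
lev('s15')"
```

```text
t 17.95 loc [ -1.9 -69.4 132.8] F [ 0.4 -0.7 -0.4]
y [([363, 222, 11, 25, 165], [368.0, 233.0]), ([397, 230, 3, 6, 14], [398.0, 233.0])]
r [([269, 174, 12, 12, 68], [274.0, 179.0]), ([356, 241, 5, 7, 24], [358.0, 244.0])]
[(1.4, [306.0, 162.0]), (1.2, [298.0, 160.0]), (1, [292.0, 160.0]), (0.8, [287.0, 162.0]), (0.6, [283.0, 166.0]), (0.4, [280.0, 172.0]), (0.2, [279.0, 178.0]), (0, [278.0, 186.0]), (-0.07, [279.0, 188.0])]
```

Run:
```python
from h import *
a=cv2.imread("pics/s15.png")[165:290,255:425]; b=optics.get_image("top")[225:325,235:395]
A=cv2.resize(a,(560,412),interpolation=cv2.INTER_CUBIC); 
z=cv2.imread("pics/s15.png")[215:265,340:400]; Z=cv2.resize(z,(240,200),interpolation=cv2.INTER_CUBIC)
z0=cv2.imread("pics/s13.png")[215:265,340:400]; Z0=cv2.resize(z0,(240,200),interpolation=cv2.INTER_CUBIC)
out=np.zeros((600,800,3),np.uint8); out[:412,:560]=A; out[:200,560:]=Z; out[200:400,560:]=Z0
t=cv2.resize(b[:,0:60],(240,190)[::1],interpolation=cv2.INTER_CUBIC); out[410:600,560:]=t
T=cv2.resize(b[:, :],(300,187),interpolation=cv2.INTER_CUBIC); out[413:600,:300]=T
cv2.imwrite("pics/last.png",out)
```

```text
(no output)
```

View pics/last.png

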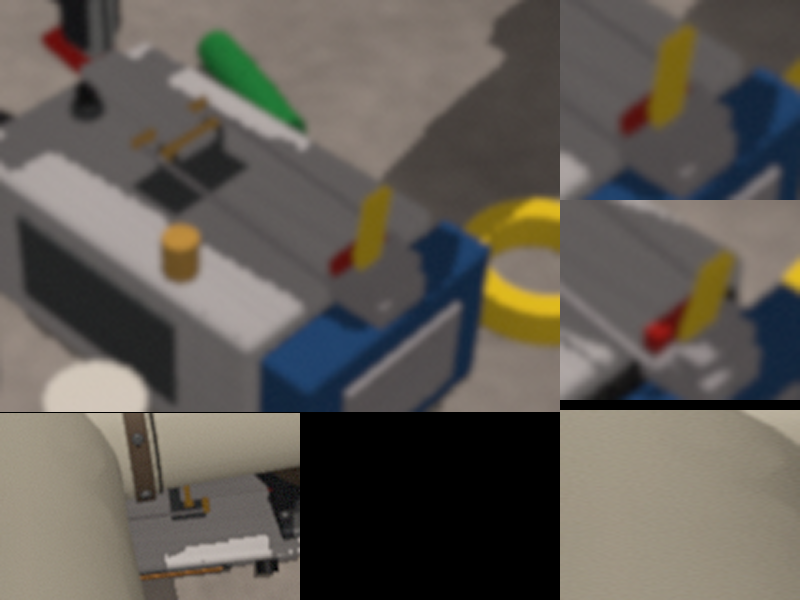

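The door is drawn in, the tab stands upright behind the red lip with the bar in the slot, and the lever is low. Lowering it over centre slowly.

Request:
step_arm(
  motion=[
    {"dr": [0, 0, 0], "slide": [1, 0, 1.5], "jaw": 0},
    {"dr": [0, 0, 0], "slide": [2, 0, 3], "jaw": 0},
    {"dr": [0, 0, 0], "slide": [3, 0, 4.5], "jaw": 0},
    {"dr": [0, 0, 0], "slide": [4, 0, 6], "jaw": 0},
    {"dr": [0, 0, 0], "slide": [5, 0, 7], "jaw": 0},
    {"dr": [0, 0, 0], "slide": [5, 0, 8], "jaw": 0},
    {"dr": [0, 0, 0], "slide": [5, 0, 9], "jaw": 0},
    {"dr": [0, 0, 0], "slide": [5, 0, 9], "jaw": 0},
  ],
)

```text
clock: 19.05
position: [538.6, -79.6, 123.8]
ee_rot: [0.741, -0.672, -0.0, 0.0]
contact_force: [0.2, 0.7, 0.2]
gripper_width: 0.0
grasp_force: 0.1
```

```bash
python3 -c "
from h import *
lev('s16')"
```

```text
t 19.05 loc [ -1.7 -74.  123.8] F [0.2 0.7 0.2]
y [([363, 221, 10, 25, 172], [367.0, 233.0]), ([397, 230, 3, 6, 14], [398.0, 233.0])]
r [([269, 179, 11, 11, 58], [274.0, 184.0]), ([356, 241, 5, 7, 24], [358.0, 244.0])]
[(1.4, [306.0, 162.0]), (1.2, [298.0, 160.0]), (1, [292.0, 160.0]), (0.8, [287.0, 162.0]), (0.6, [283.0, 166.0]), (0.4, [280.0, 172.0]), (0.2, [279.0, 178.0]), (0, [278.0, 186.0]), (-0.07, [279.0, 188.0])]
```

Request:
step_arm(
  motion=[
    {"dr": [0, 0, 0], "slide": [0, 0, 1], "jaw": 0},
    {"dr": [0, 0, 0], "slide": [0, 0, 2], "jaw": 0},
    {"dr": [0, 0, 0], "slide": [0, 0, 3], "jaw": 0},
    {"dr": [0, 0, 0], "slide": [0, 0, 4], "jaw": 0},
    {"dr": [0, 0, 0], "slide": [0, 0, 5], "jaw": 0},
    {"dr": [0, 0, 0], "slide": [0, 0, 5], "jaw": 0},
    {"dr": [0, 0, 0], "slide": [0, 0, 5], "jaw": 0},
    {"dr": [0, 0, 0], "slide": [0, 0, 5], "jaw": 0},
  ],
)

```text
clock: 20.1
position: [538.7, -79.5, 119.1]
ee_rot: [0.741, -0.672, 0.0, -0.0]
contact_force: [-0.2, 0.5, -0.0]
gripper_width: 0.1
grasp_force: 0.0
```

```bash
python3 -c "
from h import *
lev('s17')"
```

```text
t 20.1 loc [ -1.5 -73.9 119.1] F [-0.1  0.5 -0. ]
y [([363, 221, 10, 26, 172], [367.0, 233.0]), ([397, 230, 3, 6, 14], [398.0, 233.0])]
r [([269, 184, 19, 12, 89], [276.0, 189.0]), ([356, 241, 5, 7, 25], [358.0, 244.0])]
[(1.4, [306.0, 162.0]), (1.2, [298.0, 160.0]), (1, [292.0, 160.0]), (0.8, [287.0, 162.0]), (0.6, [283.0, 166.0]), (0.4, [280.0, 172.0]), (0.2, [279.0, 178.0]), (0, [278.0, 186.0]), (-0.07, [279.0, 188.0])]
```

Request:
step_arm(
  motion=[
    {"dr": [0, 0, 0], "slide": [0, 0, 0.5], "jaw": 0},
    {"dr": [0, 0, 0], "slide": [0, 0, 1], "jaw": 0},
    {"dr": [0, 0, 0], "slide": [0, 0, 1.5], "jaw": 0},
    {"dr": [0, 0, 0], "slide": [0, 0, 2], "jaw": 0},
    {"dr": [0, 0, 0], "slide": [0, 0, 2.5], "jaw": 0},
    {"dr": [0, 0, 0], "slide": [0, 0, 3], "jaw": 0},
    {"dr": [0, 0, 0], "slide": [0, 0, 3], "jaw": 0},
    {"dr": [0, 0, 0], "slide": [0, 0, 3], "jaw": 0},
  ],
)

```text
clock: 21.15
position: [538.8, -79.5, 116.0]
ee_rot: [0.741, -0.672, 0.0, -0.0]
contact_force: [-0.7, -0.1, 0.1]
gripper_width: 0.1
grasp_force: 0.0
```

```bash
python3 -c "
from h import *
lev('s18')"
```

```text
t 21.15 loc [ -1.5 -73.9 116. ] F [-0.7 -0.   0.1]
y [([363, 221, 10, 26, 172], [367.0, 233.0]), ([397, 230, 3, 6, 14], [398.0, 233.0])]
r [([269, 185, 12, 10, 68], [275.0, 189.0]), ([356, 241, 5, 7, 24], [358.0, 244.0])]
[(1.4, [306.0, 162.0]), (1.2, [298.0, 160.0]), (1, [292.0, 160.0]), (0.8, [287.0, 162.0]), (0.6, [283.0, 166.0]), (0.4, [280.0, 172.0]), (0.2, [279.0, 178.0]), (0, [278.0, 186.0]), (-0.07, [279.0, 188.0])]
```

Request:
step_arm(
  motion=[
    {"dr": [0, 0, 0], "slide": [0, 0, 0.5], "jaw": 0},
    {"dr": [0, 0, 0], "slide": [0, 0, 0.5], "jaw": 0},
    {"dr": [0, 0, 0], "slide": [0, 0, 1], "jaw": 0},
    {"dr": [0, 0, 0], "slide": [0, 0, 1], "jaw": 0},
    {"dr": [0, 0, 0], "slide": [0, 0, 1.2], "jaw": 0},
    {"dr": [0, 0, 0], "slide": [0, 0, 1.2], "jaw": 0},
    {"dr": [0, 0, 0], "slide": [0, 0, 1.2], "jaw": 0},
    {"dr": [0, 0, 0], "slide": [0, 0, 1.2], "jaw": 0},
  ],
)

```text
clock: 22.2
position: [538.7, -79.5, 114.8]
ee_rot: [0.741, -0.672, 0.0, -0.0]
contact_force: [-0.2, 0.3, -0.2]
gripper_width: 0.0
grasp_force: 0.0
```

Request:
step_arm(
  motion=[
    {"dr": [0, 0, 0], "slide": [0, 0, 0.3], "jaw": 0},
    {"dr": [0, 0, 0], "slide": [0, 0, 0.3], "jaw": 0},
    {"dr": [0, 0, 0], "slide": [0, 0, 0.6], "jaw": 0},
    {"dr": [0, 0, 0], "slide": [0, 0, 0.6], "jaw": 0},
    {"dr": [0, 0, 0], "slide": [0, 0, 0.8], "jaw": 0},
    {"dr": [0, 0, 0], "slide": [0, 0, 0.8], "jaw": 0},
    {"dr": [0, 0, 0], "slide": [0, 0, 0.8], "jaw": 0},
    {"dr": [0, 0, 0], "slide": [0, 0, 0.8], "jaw": 0},
  ],
)

```text
clock: 23.2
position: [538.7, -79.5, 114.0]
ee_rot: [0.741, -0.672, 0.0, -0.0]
contact_force: [-1.0, 0.6, -0.5]
gripper_width: -0.1
grasp_force: 0.0
```

Request:
step_arm(
  motion=[
    {"dr": [0, 0, 0], "slide": [0, 0, 0.3], "jaw": 0},
    {"dr": [0, 0, 0], "slide": [0, 0, 0.3], "jaw": 0},
    {"dr": [0, 0, 0], "slide": [0, 0, 0.6], "jaw": 0},
    {"dr": [0, 0, 0], "slide": [0, 0, 0.6], "jaw": 0},
    {"dr": [0, 0, 0], "slide": [0, 0, 0.8], "jaw": 0},
    {"dr": [0, 0, 0], "slide": [0, 0, 0.8], "jaw": 0},
    {"dr": [0, 0, 0], "slide": [0, 0, 0.8], "jaw": 0},
    {"dr": [0, 0, 0], "slide": [0, 0, 0.8], "jaw": 0},
  ],
)

```text
clock: 24.2
position: [538.7, -79.5, 113.2]
ee_rot: [0.741, -0.672, -0.0, 0.0]
contact_force: [-0.3, 0.5, -0.5]
gripper_width: 0.4
grasp_force: 0.0
```

Request:
step_arm(
  motion=[
    {"dr": [0, 0, 0], "slide": [0, 0, 0.3], "jaw": 0},
    {"dr": [0, 0, 0], "slide": [0, 0, 0.3], "jaw": 0},
    {"dr": [0, 0, 0], "slide": [0, 0, 0.6], "jaw": 0},
    {"dr": [0, 0, 0], "slide": [0, 0, 0.6], "jaw": 0},
    {"dr": [0, 0, 0], "slide": [0, 0, 0.8], "jaw": 0},
    {"dr": [0, 0, 0], "slide": [0, 0, 0.8], "jaw": 0},
    {"dr": [0, 0, 0], "slide": [0, 0, 0.8], "jaw": 0},
    {"dr": [0, 0, 0], "slide": [0, 0, 0.8], "jaw": 0},
  ],
)

```text
clock: 25.2
position: [538.7, -79.5, 112.4]
ee_rot: [0.741, -0.672, 0.0, -0.0]
contact_force: [-0.2, 0.5, -0.1]
gripper_width: -0.2
grasp_force: 0.1
```

Request:
step_arm(
  motion=[
    {"dr": [0, 0, 0], "slide": [0, 0, 0.3], "jaw": 0},
    {"dr": [0, 0, 0], "slide": [0, 0, 0.3], "jaw": 0},
    {"dr": [0, 0, 0], "slide": [0, 0, 0.6], "jaw": 0},
    {"dr": [0, 0, 0], "slide": [0, 0, 0.6], "jaw": 0},
    {"dr": [0, 0, 0], "slide": [0, 0, 0.8], "jaw": 0},
    {"dr": [0, 0, 0], "slide": [0, 0, 0.8], "jaw": 0},
    {"dr": [0, 0, 0], "slide": [0, 0, 0.8], "jaw": 0},
    {"dr": [0, 0, 0], "slide": [0, 0, 0.8], "jaw": 0},
  ],
)

```text
clock: 26.2
position: [538.8, -79.5, 111.9]
ee_rot: [0.741, -0.672, 0.0, -0.0]
contact_force: [-1.6, 1.2, 4.6]
gripper_width: 0.3
grasp_force: 2.6
```

Request:
step_arm(
  motion=[
    {"dr": [0, 0, 0], "slide": [0, 0, 0.1], "jaw": 0},
    {"dr": [0, 0, 0], "slide": [0, 0, 0.2], "jaw": 0},
    {"dr": [0, 0, 0], "slide": [0, 0, 0.3], "jaw": 0},
    {"dr": [0, 0, 0], "slide": [0, 0, 0.3], "jaw": 0},
    {"dr": [0, 0, 0], "slide": [0, 0, 0.3], "jaw": 0},
    {"dr": [0, 0, 0], "slide": [0, 0, 0.3], "jaw": 0},
    {"dr": [0, 0, 0], "slide": [0, 0, 0.3], "jaw": 0},
    {"dr": [0, 0, 0], "slide": [0, 0, 0.3], "jaw": 0},
  ],
)

```text
clock: 27.2
position: [538.8, -79.5, 111.8]
ee_rot: [0.741, -0.671, 0.0, -0.0]
contact_force: [-1.6, -0.5, 6.3]
gripper_width: 0.1
grasp_force: 3.1
```

Request:
step_arm(
  motion=[
    {"dr": [0, 0, 0], "slide": [0, 0, 0.2], "jaw": 0},
    {"dr": [0, 0, 0], "slide": [0, 0, 0.4], "jaw": 0},
    {"dr": [0, 0, 0], "slide": [0, 0, 0.5], "jaw": 0},
    {"dr": [0, 0, 0], "slide": [0, 0, 0.5], "jaw": 0},
    {"dr": [0, 0, 0], "slide": [0, 0, 0.5], "jaw": 0},
    {"dr": [0, 0, 0], "slide": [0, 0, 0.5], "jaw": 0},
    {"dr": [0, 0, 0], "slide": [0, 0, 0.5], "jaw": 0},
    {"dr": [0, 0, 0], "slide": [0, 0, 0.5], "jaw": 0},
  ],
)

```text
clock: 28.2
position: [538.8, -79.5, 111.6]
ee_rot: [0.741, -0.671, 0.0, -0.0]
contact_force: [-2.6, 0.1, 7.8]
gripper_width: -0.0
grasp_force: 4.0
```

Request:
step_arm(
  motion=[
    {"dr": [0, 0, 0], "slide": [0, 0, 0.2], "jaw": 0},
    {"dr": [0, 0, 0], "slide": [0, 0, 0.4], "jaw": 0},
    {"dr": [0, 0, 0], "slide": [0, 0, 0.5], "jaw": 0},
    {"dr": [0, 0, 0], "slide": [0, 0, 0.5], "jaw": 0},
    {"dr": [0, 0, 0], "slide": [0, 0, 0.5], "jaw": 0},
    {"dr": [0, 0, 0], "slide": [0, 0, 0.5], "jaw": 0},
    {"dr": [0, 0, 0], "slide": [0, 0, 0.5], "jaw": 0},
    {"dr": [0, 0, 0], "slide": [0, 0, 0.5], "jaw": 0},
  ],
)

```text
clock: 29.2
position: [538.9, -79.5, 111.5]
ee_rot: [0.741, -0.671, 0.0, -0.0]
contact_force: [-2.6, 1.4, 9.8]
gripper_width: -0.0
grasp_force: 4.8
```

About 10 N was held on the stop. Rising clear.

Request:
step_arm(
  motion=[
    {"dr": [0, 0, 0], "slide": [0, 0, 0], "jaw": 0},
    {"dr": [0, 0, 0], "slide": [0, 0, -1], "jaw": 0},
    {"dr": [0, 0, 0], "slide": [0, 0, -5], "jaw": 0},
    {"dr": [0, 0, 0], "slide": [0, 0, -20], "jaw": 0},
    {"dr": [0, 0, 0], "slide": [0, 0, -45], "jaw": 0},
    {"dr": [0, 0, 0], "slide": [0, 0, -70], "jaw": 0},
    {"dr": [0, 0, 0], "slide": [0, 0, -90], "jaw": 0},
    {"dr": [0, 0, 0], "slide": [0, 0, -90], "jaw": 0},
  ],
)

```text
clock: 30.2
position: [539.9, -79.4, 202.4]
ee_rot: [0.741, -0.671, 0.002, -0.002]
contact_force: [-0.3, -0.3, 0.1]
gripper_width: 0.0
grasp_force: 0.0
```

```bash
python3 -c "
from h import *
lev('s19')
for dy in (0,-5,-10,-15):
  b=np.array([124.3+dy,106.5]); th=np.arcsin((b[1]-113)/125); print(dy,np.round(proj('scene',W([-2,*(b+42*np.array([-np.sin(th),np.cos(th)]))])),1))"
```

```text
t 30.2 loc [ -0.4 -73.9 202.4] F [-0.3 -0.3  0.1]
y [([363, 221, 10, 25, 172], [367.0, 233.0]), ([397, 230, 3, 7, 15], [398.0, 233.0])]
r [([269, 183, 19, 13, 130], [277.0, 188.0]), ([356, 241, 5, 7, 24], [358.0, 244.0])]
[(1.4, [306.0, 162.0]), (1.2, [298.0, 160.0]), (1, [292.0, 160.0]), (0.8, [287.0, 162.0]), (0.6, [283.0, 166.0]), (0.4, [280.0, 172.0]), (0.2, [279.0, 178.0]), (0, [278.0, 186.0]), (-0.07, [279.0, 188.0])]
0 [376.7 228.2]
-5 [374.  226.6]
-10 [371.3 224.9]
-15 [368.6 223.3]
```

```bash
python3 -c "
from h import *
print(arm.job_done())"
```

```text
the job is handed in; nothing more can be done
None
```

The loop is hooked in the keeper's slot and the lever is past centre, pressed onto its stop with about 9.8 N at the fingers. The door is drawn in, the arm is clear, and the job was handed in at about 30 s; no verdict came back.

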